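# Reset the ring press's feed stop

### The job

Set the hand press up for the next ring size: press the brass spring pin flush and slide the sleeve with the orange stop plate outward, away from the press, until the pin clicks up in the sleeve's next hole. Also turn the black click dial clockwise until its white pointer rests at the red mark. Do not force the sleeve, leave the jar, the mandrel and the bezel pusher where they lie, and let go at the end.

Things in the scene. Friction and masses are not known exactly. Their poses are not given: they have to be found in the camera images.
- press: Black cast hand press with spoked wheel, 290 mm tall, fixed, with a 23 mm square steel feed-stop rail running level from it. Origin on the counter under the detent pin; z up; +y runs along the rail, outward (away from the press); x across the rail. In this frame the castings lie at y = -0.32 to -0.15 and the grey dial housing (76 mm square, 60 mm tall) is centred at x = 0, y = 0.175
- pin_top (a point): Top of the brass pin's half-round dome (14 mm across). The pin stands on the rail, moves only up and down, through a 16 mm square window in the sleeve's 2 mm top wall; up, it stands 8 mm over the sleeve. Spring 5 N at first, 8 N flush, bottoms 14 mm down. When it is flush the sleeve's edge can ride over the dome; once the sleeve has moved 8 mm its wall keeps the pin down
- pin (a joint): How far the pin is pressed down, m: 0 fully up, 0.008 flush with the sleeve's top, about 0.010 when held down under the sleeve's wall
- sleeve (a joint): How far the square aluminium sleeve (30 mm wide, top 70 mm above the counter, 116 mm long) has slid outward on the rail, m: about 0 at the start (pin in its first window), 0.040 with the pin in the next window, 0.080 in the last; about 1 mm of play either way in each. Sliding friction about 3 N; with the pin up in a window it is locked
- stop_plate (a point): Centre of the upright orange stop plate on the sleeve's outer end, moving with it: 44 mm across the rail, 10 mm thick along it, 30 mm tall (70 to 100 mm above the counter). Its inner face is 16 mm outward of the centre of the window the pin starts in. Same axes as the press
- hole_next (a point): Centre of the next window, at the level of the sleeve's top, 40 mm inward of the first window; moves with the sleeve
- dial_grip (a point): Centre of the dial's upright black grip bar, on the dial's vertical axis, 82 mm above the counter. The bar is 46 mm long, 12 mm thick and 24 mm tall (68 to 92 mm above the counter), on a black disc 56 mm across. The point turns with the dial: its -x axis points along the bar to the white pointer line, its z is up
- dial (a joint): Angle of the dial, rad, growing clockwise seen from above; clicks into rest every 30 degrees (0.524), about 0.1 N m to pass a click; starts at 0, 1 or 2 clicks. 0: pointer along the press's -x; 1.571 (third click): pointer at the red mark, outward along the rail. Stops just before 0 and past 3.14
- red_mark (a point): The red dot, 6 mm, on top of the dial housing outward of the dial; smaller white dots mark the other clicks
- die_rack: Slotted wooden rack of ring dies, 70 x 200 x 57 mm, fixed, origin under its centre, beyond the rail
- jar_mid (a point): Centre of the glass parts jar, 68 mm across and 85 mm tall, loose bystander, beyond the rail
- mandrel_mid (a point): Middle of the tapered stainless ring mandrel, lying along its own x axis, 280 mm long, 24 mm thick, loose bystander on the near side of the rail
- pusher_mid (a point): Middle of the brass bezel pusher with wooden handle, lying along its own x axis, 115 mm long, 22 mm thick, loose bystander on the near side of the rail

How it is judged:
By the outcome, as a careful person would: the job done as asked, in the order asked, and still so for the second after the job is handed in, with the robot touching nothing.
It also fails if it takes over 58 s, if anything falls off the work surface, if the arm or the gripper's body presses on something with over 40 N, if the wrist force passes 120 N, or if a joint passes its speed limit or range.

### The arm

A 6-joint arm with a two-finger parallel gripper is mounted at the origin on the work surface. World frame = base frame: x ahead of the robot, y to its left, z up, the work surface at z = 0. Lengths are in m, angles in degrees, forces in N, time in s.
With the tool pointing down it reaches from about 0.275 to 0.75 m from the base axis. Payload 10.2 kg.
Tool frame: the origin (TCP) lies on the centre line of the jaws, within the pads' length; the fingertips stand 8 mm ahead of it and the grasp point (between the pads) lies 11 mm behind it; z points along the fingers, y is the line along which they close (so a half turn about z gives the same grasp; the last joint's range is limited). The gripper opens to 85 mm and grips with 20 to 120 N. Pads are 22 mm wide; open, the fingers measure 114 mm over their backs; the gripper's body (76 mm by 85 mm) begins 54 mm behind the grasp point. The pads swing forward as they close: fully open they stand 13 mm farther back than shut.
Start: joints at [62.831, 17.928, 85.812, -0, 76.261, -12.8], TCP at [0.13, 0.509, 0.239] pointing down, gripper open.
Joint ranges: [-168.41, 168.41], [-55.51, 124.54], [10.69, 146.95], [-70.63, 250.63], [1, 178], [-165.06, 165.06]. Speed limits (degrees/s): [136.94, 136.94, 172.46, 180, 180, 180].

### API

Orientations are given as [roll, pitch, yaw] about the fixed x, y, z axes, in that order (R = Rz(yaw) Ry(pitch) Rx(roll)).
In Python, from rig import readout, viewer, job gives the robot as it stands.
- The arm moves only by the tool carry_out, never from a script. Its argument "motion" is a list of rows, each an object with "travel": the shift along the tool's x, y, z in cm, a list of three; "dr": the turn, a rotation vector about the tool's x, y, z in degrees, a list of three; "hand": the opening, from 0 (shut) to 1 (fully open). In form: [{"travel": [dx, dy, dz], "dr": [wx, wy, wz], "hand": hand}, ...]. A call has exactly 10 rows; each row shifts and turns the commanded pose from where the row before left it, along the tool's axes as they then stand; what a row does not reach is not made up. A row lasts 1/8 s, in which the tool goes at most 62.5 mm and 10.7 degrees, less where a joint would pass 70% of its speed; a pose out of reach is approached as far as the arm can. A call is refused whole if a number of a shift passes 6.25 or a number of a turn 10.7, either way. A call with a gripper value outside its range is refused whole. The fingers move at their own pace and stop on an object; "newtons" is the grip in N (left out, the last holds). Time passes only in rows, so rows that do not move let the fingers close, or fill a call up. It gives the time, the measured TCP pose, the force, the opening and the grip force at its end, in the units of the state.
- readout.sense(): the state, without advancing time (a new reading comes with each control period).
- viewer.read_camera(name): name is "scene" or "side" or "wrist"; returns the picture (400x640x3 uint8, blue, green, red); there is no depth.
- viewer.calibration(name): a dict with "fx", "fy", "cx", "cy" (pixels), "dist_coeffs" ([k1, k2, p1, p2, k3] as OpenCV has them; the pictures are not rectified), "T" (4x4, takes a point from camera to world coordinates). Camera axes: x right, y up, looking along -z (the intrinsics and any distortion apply to the point x, -y, -z); pixel columns grow to the right and rows downward; lengths in m; the calibration is good to about 2 mm. A picture is of the moment at which its call begins: read the wrist's pose just before it. calibration takes no time and is no camera call; for the wrist camera it gives the pose at the moment of the call.
- job.close_job(): hands the job in; it is judged then, once.
The state is a dict: "time": time; "joints": joint angles; "joint_velocities": joint speeds; "effort": joint torques, N m; "tool_pos": TCP position; "tcp_rot": TCP orientation; "ft_force": force on the tool from outside, world axes, zero at the start; "moment": the same for the moment, N m; "width": finger opening in m; "grip_force": force on a finger pad.
Only numpy, scipy, OpenCV 4.12 (cv2) and the standard library are available. Lean on these libraries where they do the work, as an engineer would, in place of code of your own. Each camera call takes 0.05 s, during which the arm holds its last target. There are 200 camera calls.

## Working session

There is one attempt and no reset: what is moved stays moved. The work goes in short steps, Python scripts to look and compute and a tool call to move; the robot and the scene stay as the last step left them, time stands still between calls to the robot, and variables do not carry over. Pictures are saved under pics/ and viewed, at most 10 in all, crops included, and the job is handed in when it is done.

Besides the shell and the picture viewer there is one more tool, called as name([rows], argument=value, ...), one row to a line, values as JSON. carry_out: Moves the arm, as the interface text tells. Its arguments: {"type":"object","properties":{"motion":{"type":"array"},"newtons":{"type":"number"}},"required":["motion"]}

```bash
mkdir -p pics
cat > h.py <<'E'
import numpy as np, cv2
from rig import readout, viewer, job
def cam(n,f):
    c=viewer.calibration(n); im=np.array(viewer.read_camera(n)); cv2.imwrite('pics/'+f,im); return im,c
def ray(c,uv):
    K=np.array([[c['fx'],0,c['cx']],[0,c['fy'],c['cy']],[0,0,1.]])
    p=cv2.undistortPoints(np.array([[uv]],float),K,np.array(c['dist_coeffs'],float))[0,0]
    T=np.array(c['T']); return T[:3,3],T[:3,:3]@np.array([p[0],-p[1],-1.])
def plane(c,uv,z):
    o,d=ray(c,uv); return o+d*(z-o[2])/d[2]
def proj(c,P):
    T=np.array(c['T']);q=T[:3,:3].T@(np.array(P)-T[:3,3]);K=np.array([[c['fx'],0,c['cx']],[0,c['fy'],c['cy']],[0,0,1.]])
    return cv2.projectPoints(np.array([[q[0],-q[1],-q[2]]]),np.zeros(3),np.zeros(3),K,np.array(c['dist_coeffs'],float))[0][0,0]
E
python3 - <<'E'
from h import *
for n in('scene','side','wrist'):
    im,c=cam(n,n+'0.png'); print(n,c['T'],c['fx'])
print(readout.sense())
E
```

```text
scene [[ 0.50801975 -0.71228877  0.4843146   0.94307341]
 [ 0.86132033  0.42438549 -0.27932819 -0.21813321]
 [-0.00657376  0.55905425  0.82910502  0.7131969 ]
 [ 0.          0.          0.          1.        ]] 472.2872297784609
side [[ 0.97449022  0.16001581 -0.15736502  0.46074447]
 [-0.2242994   0.71831016 -0.65857445 -0.57160301]
 [ 0.00765457  0.67707124  0.73587767  0.71783326]
 [ 0.          0.          0.          1.        ]] 432.1561440416894
wrist [[ 0.24823792 -0.92291987 -0.29427344  0.05445764]
 [ 0.9686978   0.23600901  0.07696963  0.52850156]
 [-0.00158562 -0.30416881  0.95261683  0.37292794]
 [ 0.          0.          0.          1.        ]] 308.47989082787853
{'time': 0.15, 'joints': array([ 6.28317341e+01,  1.79518795e+01,  8.58413965e+01,  4.63510742e-04,
        7.62591281e+01, -1.28011498e+01]), 'joint_velocities': array([ 0.04127519, -0.07101475, -0.15152901, -0.05253505,  0.04300902,
        0.06880955]), 'effort': array([ 2.60670509e-03, -4.12372112e+01, -2.59799927e+01, -1.33425247e-04,
        3.22965207e-03, -2.96915857e-05]), 'tool_pos': array([0.13021544, 0.50842744, 0.23888549]), 'tcp_rot': array([-1.79948998e+02, -1.20500304e-02,  1.65632768e+02]), 'ft_force': array([ 0.05507005,  0.85864157, -0.5145114 ]), 'moment': array([ 0.0117139 , -0.00857261,  0.05720342]), 'grip_force': 0.0, 'width': 0.08569256990671717}
```

View pics/scene0.png

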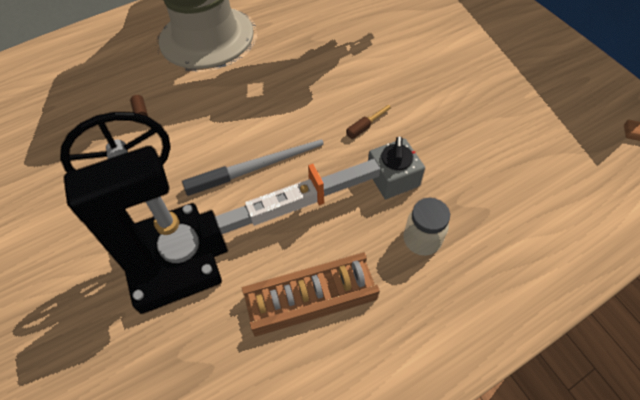

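View pics/side0.png

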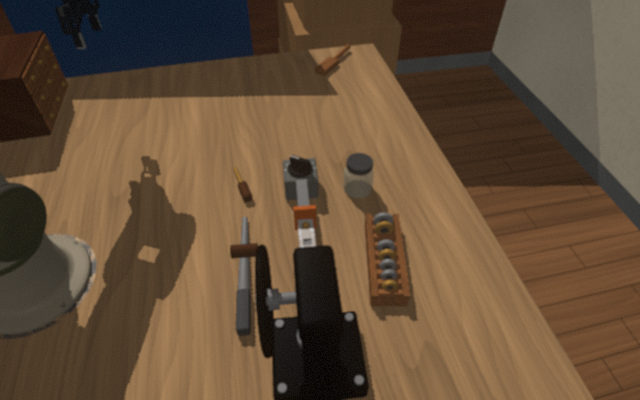

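The scene view shows the press on the left, the sleeve (windows near (264,204) and (283,197), pin near (304,188)), the orange plate at (316,184) and the dial at (398,153). The side view agrees: plate at (305,212), dial at (300,167).

Run:
```python
from h import *
c=viewer.calibration('scene'); im=cv2.imread('pics/scene0.png')
for n,uv,z in [('pin',(304,188),.078),('w1',(283,197),.07),('w2',(264,204),.07),('dial',(398,155),.075),('jar',(431,216),.085),('rack',(310,285),.05),('pusher',(368,122),.011),('mandrel tip',(322,145),.012),('mandrel end',(188,186),.012)]:
    print(n,plane(c,uv,z).round(4))
for n in('scene','side'):
    cc=viewer.calibration(n); im=cv2.imread(f'pics/{n}0.png')
    hsv=cv2.cvtColor(im,cv2.COLOR_BGR2HSV); m=cv2.inRange(hsv,(5,190,140),(14,255,255))
    k,l,s,ce=cv2.connectedComponentsWithStats(m)
    for i in range(1,k):
        if s[i,4]>30: print(n,s[i],ce[i],plane(cc,ce[i],.085))
im=cv2.imread('pics/scene0.png')
cv2.imwrite('pics/crop1.png',cv2.resize(im[110:240,220:440],(792,468),interpolation=cv2.INTER_CUBIC))
```

```text
pin [ 0.5523 -0.0331  0.078 ]
w1 [ 0.5454 -0.0688  0.07  ]
w2 [ 0.5416 -0.1014  0.07  ]
dial [0.5732 0.1396 0.075 ]
jar [0.7032 0.1084 0.085 ]
rack [ 0.6929 -0.1026  0.05  ]
pusher [0.4376 0.1727 0.011 ]
mandrel tip [0.4425 0.064  0.012 ]
mandrel end [ 0.3996 -0.1934  0.012 ]
side [294 206  21   4  47] [304.         207.63829787] [ 5.52193916e-01 -4.10990015e-04  8.50000000e-02]
```

View pics/crop1.png

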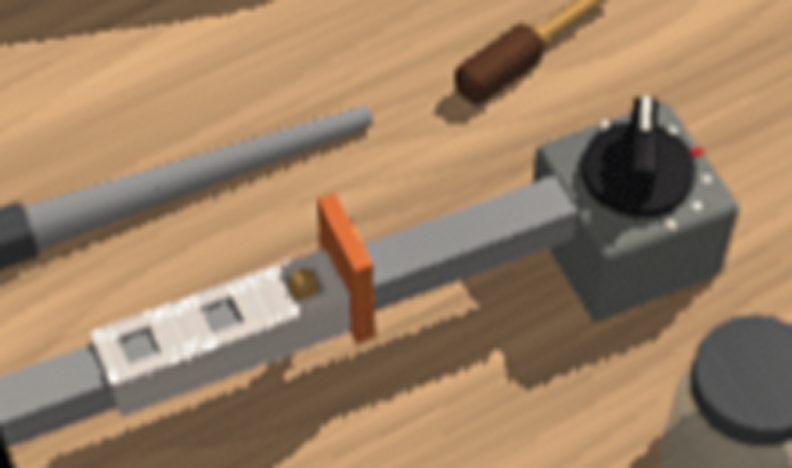

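The crop shows the pin dome at image (304,188.6) and the window centres at (281.7,196.7) and (258.6,205.8). The plate is just outward of the pin. The dial is near (398,157), the red dot at (413.6,152), and the pointer appears to be 1 click from zero.

carry_out([
  {"travel": [-2.7, -2.1, 0], "dr": [0, 0, -0.7], "hand": 0},
  {"travel": [-2.7, -2.1, 0], "dr": [0, 0, -0.7], "hand": 0},
  {"travel": [-2.7, -2.1, 0], "dr": [0, 0, -0.7], "hand": 0},
  {"travel": [-2.7, -2.1, 0], "dr": [0, 0, -0.7], "hand": 0},
  {"travel": [-2.7, -2.1, 0], "dr": [0, 0, -0.7], "hand": 0},
  {"travel": [-2.7, -2.1, 0], "dr": [0, 0, -0.7], "hand": 0},
  {"travel": [-2.7, -2.1, 0], "dr": [0, 0, -0.7], "hand": 0},
  {"travel": [-2.7, -2.1, 0], "dr": [0, 0, -0.7], "hand": 0},
  {"travel": [-2.7, -2.1, 0], "dr": [0, 0, -0.7], "hand": 0},
  {"travel": [-2.7, -2.1, 0], "dr": [0, 0, -0.7], "hand": 0},
], newtons=30)

```text
time: 1.4
tool_pos: [0.3547, 0.2493, 0.2392]
tcp_rot: [-180.0, -0.0, 172.7]
ft_force: [0.3, 1.2, 0.4]
width: 0.0
grip_force: 0.0
```

carry_out([
  {"travel": [-2.9, -1.4, 0], "dr": [0, 0, 0], "hand": 0},
  {"travel": [-2.9, -1.4, 0], "dr": [0, 0, 0], "hand": 0},
  {"travel": [-2.9, -1.4, 0], "dr": [0, 0, 0], "hand": 0},
  {"travel": [-2.9, -1.4, 0], "dr": [0, 0, 0], "hand": 0},
  {"travel": [-2.9, -1.4, 0], "dr": [0, 0, 0], "hand": 0},
  {"travel": [-2.9, -1.4, 0], "dr": [0, 0, 0], "hand": 0},
  {"travel": [-2.9, -1.4, 0], "dr": [0, 0, 0], "hand": 0},
  {"travel": [-2.0, -1.4, 0], "dr": [0, 0, 0], "hand": 0},
  {"travel": [-1, -1, 0], "dr": [0, 0, 0], "hand": 0},
  {"travel": [0, 0, 0], "dr": [0, 0, 0], "hand": 0},
])

```text
time: 2.65
tool_pos: [0.5695, 0.099, 0.239]
tcp_rot: [-180.0, -0.0, 172.6]
ft_force: [-0.8, 0.9, -0.9]
width: -0.0
grip_force: 0.0
```

Run:
```python
from h import *
im,c=cam('wrist','wrist1.png'); print(readout.sense()['tool_pos'],readout.sense()['ft_force'])
cv2.imwrite('pics/w1.png',cv2.resize(im,(800,500),interpolation=cv2.INTER_CUBIC))
```

```text
[0.56921231 0.09951536 0.23918065] [ 0.39638304 -0.10174945 -0.35376134]
```

View pics/w1.png

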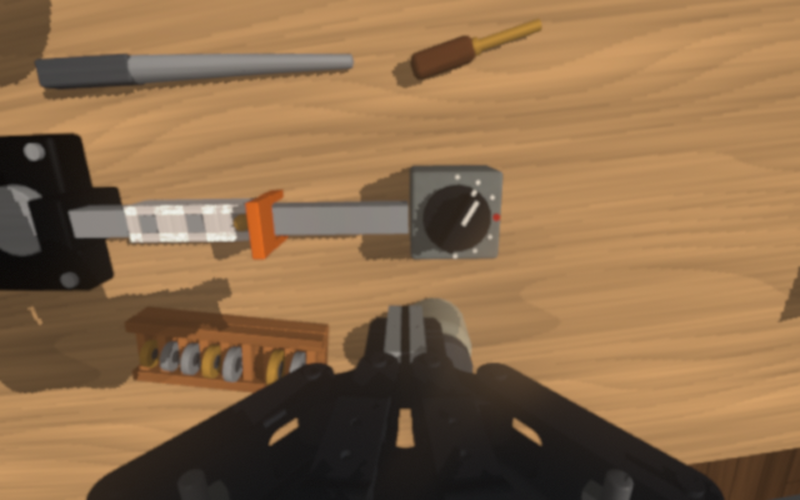

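The wrist view shows the rail level across the picture (coordinates at 1.25x scale). The windows are at about (148,223) and (193,222), the pin at (241,219), the plate at (265,225), the dial disc at (456,217) and the red dot at (497,217). The pointer line runs from (463,226) to (477,203), and the finger tips are at (407,330).

```bash
cat > m.py <<'E'
from h import *
c=viewer.calibration('wrist'); im=cv2.imread('pics/wrist1.png')
f=lambda u,v,z:plane(c,(u/1.25,v/1.25),z)
hsv=cv2.cvtColor(im,cv2.COLOR_BGR2HSV)
def comps(m,mn,z,name):
    k,l,s,ce=cv2.connectedComponentsWithStats(m)
    for i in range(1,k):
        if s[i,4]>=mn: print(name,s[i],ce[i].round(1),plane(c,ce[i],z).round(4))
comps(cv2.inRange(hsv,(0,180,120),(4,255,255))|cv2.inRange(hsv,(174,180,120),(180,255,255)),3,.06,'red')
comps(cv2.inRange(hsv,(5,190,140),(14,255,255)),100,.085,'orange')
roi=np.zeros(im.shape[:2],np.uint8); roi[130:210,325:405]=1
comps(cv2.inRange(hsv,(0,0,170),(180,60,255))*roi,3,.06,'white')
comps(cv2.inRange(im,(0,0,0),(45,45,45))*roi,100,.068,'disc')
roi=np.zeros(im.shape[:2],np.uint8); roi[158:200,183:200]=1
comps(cv2.inRange(hsv,(12,90,30),(30,255,255))*roi,5,.074,'brass')
w1=f(193,222,.07);w2=f(148,223,.07);d=f(456,217,.068)
print(w2,w1,d); print('az rail',[np.degrees(np.arctan2(*(a-b)[1::-1])) for a,b in((w1,w2),(d,w2),(d,w1))],np.linalg.norm((w1-w2)[:2]),np.linalg.norm((d-w1)[:2]))
p=f(477,203,.092)-f(463,226,.092);print('pointer az',np.degrees(np.arctan2(p[1],p[0])),np.linalg.norm(p), f(463,226,.092))
E
python3 m.py
python3 - <<'E'
import cv2
im=cv2.imread('pics/wrist1.png')
a=cv2.resize(im[145:215,80:240],(800,350),interpolation=cv2.INTER_CUBIC);b=cv2.resize(im[125:215,320:410],(230,230),interpolation=cv2.INTER_CUBIC)
import numpy as np
o=np.zeros((590,800,3),np.uint8);o[:350]=a;o[355:585,:230]=b;cv2.imwrite('pics/crop2.png',o)
E
```

```text
red [396 172   3   3   8] [396.9 173.1] [0.5714 0.1764 0.06  ]
orange [197 153  32  54 980] [209.6 179.9] [ 0.5484 -0.0086  0.085 ]
white [364 140   4   3   9] [365.7 141.1] [0.5344 0.1471 0.06  ]
white [381 144   3   4   9] [381.9 145.7] [0.541 0.163 0.06 ]
white [378 153   3   3   8] [378.9 153.9] [0.549  0.1593 0.06  ]
white [392 156   4   4  12] [393.5 157.5] [0.5546 0.1739 0.06  ]
white [370 162  12  18  55] [375.7 170.4] [0.5657 0.1547 0.06  ]
white [391 188   3   3   7] [391.7 189. ] [0.5878 0.17   0.06  ]
white [379 199   2   3   5] [379.6 200.2] [0.5986 0.1563 0.06  ]
white [363 204   3   3   8] [363.9 204.9] [0.6017 0.1392 0.06  ]
disc [340 155  36  42 755] [356.2 173.8] [0.5648 0.1336 0.068 ]
brass [183 158  17   1  17] [191. 158.] [ 0.5264 -0.0263  0.074 ]
brass [187 171  13  14 150] [193.1 177.8] [ 0.5462 -0.0292  0.074 ]
brass [183 192  17   8 114] [191.4 196.1] [ 0.5647 -0.036   0.074 ]
[ 0.53719036 -0.10921412  0.07      ] [ 0.54144268 -0.07105561  0.07      ] [0.56568655 0.14233622 0.068     ]
az rail [np.float64(83.64128824472947), np.float64(83.53695709595384), np.float64(83.51830521704274)] 0.03839472247927304 0.21476460250135915
pointer az 143.9212579241291 0.019952763490727207 [0.56743262 0.14441421 0.092     ]
```

View pics/crop2.png

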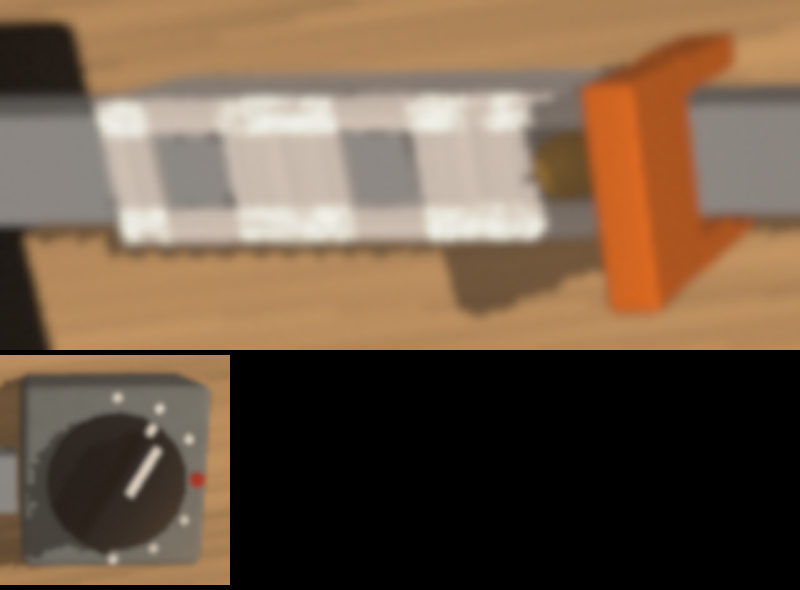

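carry_out([
  {"travel": [0.1, -1.7, 0], "dr": [0, 0, 0], "hand": 0},
  {"travel": [0.1, -1.7, 0], "dr": [0, 0, 0], "hand": 0},
  {"travel": [0.1, -1.7, 0], "dr": [0, 0, 0], "hand": 0},
  {"travel": [0.1, -1.7, 0], "dr": [0, 0, 0], "hand": 0},
  {"travel": [0.1, -1.7, 0], "dr": [0, 0, 0], "hand": 0},
  {"travel": [0, -1.7, 1.5], "dr": [0, 0, -0.9], "hand": 0},
  {"travel": [0, -1.7, 2], "dr": [0, 0, 0], "hand": 0},
  {"travel": [0, -1.5, 2], "dr": [0, 0, 0], "hand": 0},
  {"travel": [0, 0, 2], "dr": [0, 0, 0], "hand": 0},
  {"travel": [0, 0, 2], "dr": [0, 0, 0], "hand": 0},
])

```text
time: 3.95
tool_pos: [0.5477, -0.0339, 0.1437]
tcp_rot: [-180.0, 0.0, 173.5]
ft_force: [-0.2, 0.4, -0.1]
width: -0.0002
grip_force: 0.0
```

carry_out([
  {"travel": [0, 0, 1], "dr": [0, 0, 0], "hand": 0},
  {"travel": [0, 0, 1], "dr": [0, 0, 0], "hand": 0},
  {"travel": [0, 0, 0.5], "dr": [0, 0, 0], "hand": 0},
  {"travel": [0, 0, 0.5], "dr": [0, 0, 0], "hand": 0},
  {"travel": [0, 0, 0.5], "dr": [0, 0, 0], "hand": 0},
  {"travel": [0, 0, 0], "dr": [0, 0, 0], "hand": 0},
  {"travel": [0, 0, 0], "dr": [0, 0, 0], "hand": 0},
  {"travel": [0, 0, 0], "dr": [0, 0, 0], "hand": 0},
  {"travel": [0, 0, 0], "dr": [0, 0, 0], "hand": 0},
  {"travel": [0, 0, 0], "dr": [0, 0, 0], "hand": 0},
])

```text
time: 5.2
tool_pos: [0.5479, -0.033, 0.1093]
tcp_rot: [-180.0, 0.0, 173.5]
ft_force: [0.5, 0.1, 0.1]
width: 0.0
grip_force: 0.0
```

Run:
```python
from h import *
s=readout.sense();print(s['tool_pos'],s['ft_force'])
im,c=cam('wrist','wrist2.png');a=im[120:400,200:520]
s2,_=cam('scene','scene2.png')
o=np.zeros((400,800,3),np.uint8);o[:350,:400]=cv2.resize(a,(400,350));o[:280,400:]=cv2.resize(s2[140:252,230:390],(400,280),interpolation=cv2.INTER_CUBIC)
cv2.imwrite('pics/v2.png',o)
```

```text
[ 0.54794017 -0.03298863  0.10934703] [0.53085155 0.05332364 0.07699754]
```

View pics/v2.png

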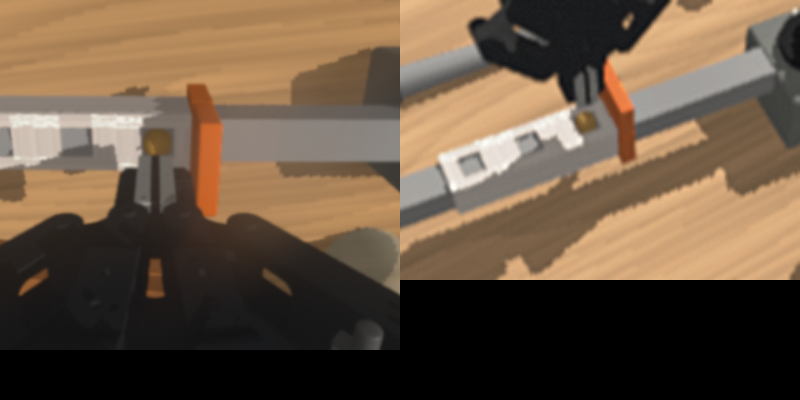

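The wrist crop shows the shut pads (156,180) in line with the pin dome (157,142) and just inward of the plate (200,150). The scene crop shows the tips above the pin.

carry_out([
  {"travel": [0, 0, 0.8], "dr": [0, 0, 0], "hand": 0},
  {"travel": [0, 0, 0.8], "dr": [0, 0, 0], "hand": 0},
  {"travel": [0, 0, 0.4], "dr": [0, 0, 0], "hand": 0},
  {"travel": [0, 0, 0.3], "dr": [0, 0, 0], "hand": 0},
  {"travel": [0, 0, 0.2], "dr": [0, 0, 0], "hand": 0},
  {"travel": [0, 0, 0.2], "dr": [0, 0, 0], "hand": 0},
  {"travel": [0, 0, 0.1], "dr": [0, 0, 0], "hand": 0},
  {"travel": [0, 0, 0.1], "dr": [0, 0, 0], "hand": 0},
  {"travel": [0, 0, 0], "dr": [0, 0, 0], "hand": 0},
  {"travel": [0, 0, 0], "dr": [0, 0, 0], "hand": 0},
])

```text
time: 6.55
tool_pos: [0.548, -0.033, 0.0809]
tcp_rot: [-180.0, 0.0, 173.5]
ft_force: [-2.3, 0.8, 6.8]
width: -0.0001
grip_force: 3.2
```

carry_out([
  {"travel": [0, 0, 0.1], "dr": [0, 0, 0], "hand": 0},
  {"travel": [0, 0, 0.1], "dr": [0, 0, 0], "hand": 0},
  {"travel": [0, 0, 0.05], "dr": [0, 0, 0], "hand": 0},
  {"travel": [0, 0, 0], "dr": [0, 0, 0], "hand": 0},
  {"travel": [0, 0, 0], "dr": [0, 0, 0], "hand": 0},
  {"travel": [0, 0, 0], "dr": [0, 0, 0], "hand": 0},
  {"travel": [0, 0, 0], "dr": [0, 0, 0], "hand": 0},
  {"travel": [0, 0, 0], "dr": [0, 0, 0], "hand": 0},
  {"travel": [0, 0, 0], "dr": [0, 0, 0], "hand": 0},
  {"travel": [0, 0, 0], "dr": [0, 0, 0], "hand": 0},
])

```text
time: 7.8
tool_pos: [0.548, -0.033, 0.0786]
tcp_rot: [-180.0, 0.0, 173.5]
ft_force: [-3.1, 0.8, 7.8]
width: 0.0
grip_force: 3.7
```

carry_out([
  {"travel": [0, 0, 0.05], "dr": [0, 0, 0], "hand": 0},
  {"travel": [0, 0, 0.05], "dr": [0, 0, 0], "hand": 0},
  {"travel": [0, 0, 0], "dr": [0, 0, 0], "hand": 0},
  {"travel": [0, 0, 0], "dr": [0, 0, 0], "hand": 0},
  {"travel": [0, 0, 0], "dr": [0, 0, 0], "hand": 0},
  {"travel": [0, 0, 0], "dr": [0, 0, 0], "hand": 0},
  {"travel": [0, 0, 0], "dr": [0, 0, 0], "hand": 0},
  {"travel": [0, 0, 0], "dr": [0, 0, 0], "hand": 0},
  {"travel": [0, 0, 0], "dr": [0, 0, 0], "hand": 0},
  {"travel": [0, 0, 0], "dr": [0, 0, 0], "hand": 0},
])

```text
time: 9.05
tool_pos: [0.5481, -0.033, 0.0779]
tcp_rot: [-180.0, 0.0, 173.5]
ft_force: [-5.1, -0.1, 10.3]
width: 0.0
grip_force: 5.2
```

carry_out([
  {"travel": [0, 0.1, 0], "dr": [0, 0, 0], "hand": 0},
  {"travel": [0, 0.1, 0], "dr": [0, 0, 0], "hand": 0},
  {"travel": [0, 0.1, 0], "dr": [0, 0, 0], "hand": 0},
  {"travel": [0, 0.1, 0], "dr": [0, 0, 0], "hand": 0},
  {"travel": [0, 0.1, 0], "dr": [0, 0, 0], "hand": 0},
  {"travel": [0, 0.1, 0], "dr": [0, 0, 0], "hand": 0},
  {"travel": [0, 0, 0], "dr": [0, 0, 0], "hand": 0},
  {"travel": [0, 0, 0], "dr": [0, 0, 0], "hand": 0},
  {"travel": [0, 0, 0], "dr": [0, 0, 0], "hand": 0},
  {"travel": [0, 0, 0], "dr": [0, 0, 0], "hand": 0},
])

```text
time: 10.3
tool_pos: [0.5496, -0.0283, 0.0781]
tcp_rot: [-179.9, 0.2, 173.5]
ft_force: [-0.9, -6.4, 7.9]
width: -0.0
grip_force: 4.6
```

Run:
```python
from h import *
im,c=cam('wrist','wrist3.png')
s2,_=cam('scene','scene3.png')
o=np.zeros((400,800,3),np.uint8);o[:350,:400]=cv2.resize(im[120:400,200:520],(400,350));o[:280,400:]=cv2.resize(s2[140:252,230:390],(400,280),interpolation=cv2.INTER_CUBIC)
cv2.imwrite('pics/v3.png',o)
```

```text
(no output)
```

View pics/v3.png

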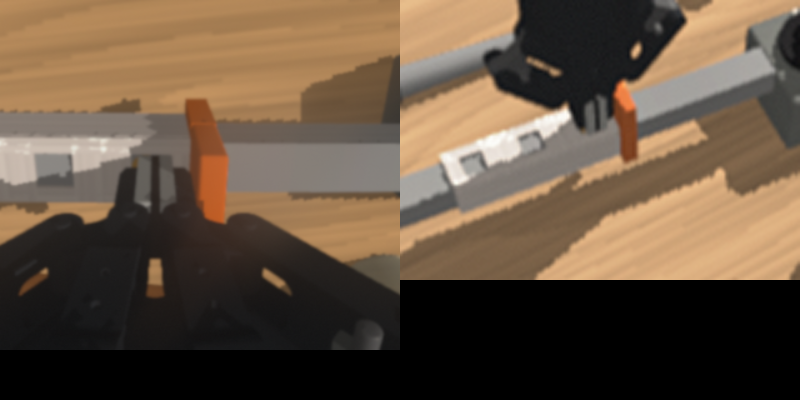

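The wrist crop shows the finger's back against, or nearly against, the plate at (200,190). In the scene crop the sleeve end at (441,150) has not visibly moved yet.

carry_out([
  {"travel": [0, 0.1, 0], "dr": [0, 0, 0], "hand": 0},
  {"travel": [0, 0.1, 0], "dr": [0, 0, 0], "hand": 0},
  {"travel": [0, 0.1, 0], "dr": [0, 0, 0], "hand": 0},
  {"travel": [0, 0, 0], "dr": [0, 0, 0], "hand": 0},
  {"travel": [0, 0, 0], "dr": [0, 0, 0], "hand": 0},
  {"travel": [0, 0, 0], "dr": [0, 0, 0], "hand": 0},
  {"travel": [0, 0, 0], "dr": [0, 0, 0], "hand": 0},
  {"travel": [0, 0, 0], "dr": [0, 0, 0], "hand": 0},
  {"travel": [0, 0, 0], "dr": [0, 0, 0], "hand": 0},
  {"travel": [0, 0, 0], "dr": [0, 0, 0], "hand": 0},
])

```text
time: 11.65
tool_pos: [0.5499, -0.0257, 0.078]
tcp_rot: [-179.8, 0.2, 173.5]
ft_force: [-1.1, -8.5, 7.4]
width: 0.0004
grip_force: 6.4
```

```bash
cat > d.py <<'E'
from h import *
import sys
# sleeve shift: orange centroid, scene+side, vs start; scaled by px per mm along rail
im,c=cam('scene','t.png')
def cen(im):
    hsv=cv2.cvtColor(im,cv2.COLOR_BGR2HSV); m=cv2.inRange(hsv,(5,170,90),(16,255,255)); m[:, :290]=0; m[:,400:]=0; m[:140]=0;m[230:]=0
    ys,xs=np.nonzero(m); return np.array([xs.max(),ys.max(),len(xs),xs[ys>ys.max()-8].mean(),ys[ys>ys.max()-8].mean()])
a=cen(cv2.imread('pics/scene0.png'));b=cen(im); print(a,b)
u=np.array([.113,.9936,0]);P=np.array([.5494,-.0101,.085])
print('px/mm',(proj(c,P+.01*u)-proj(c,P))/10, 'shift mm',(b[3:]-a[3:])@((g:=(proj(c,P+.01*u)-proj(c,P))/10)/(g@g)))
s=readout.sense();print(s['tool_pos'],s['ft_force'])
E
python3 d.py
```

```text
[323.         203.         272.         320.20512821 199.35897436] [325.         203.         174.         322.66666667 198.94444444]
px/mm [ 0.56168419 -0.20566738] shift mm 4.102601796262951
[ 0.54984606 -0.02568368  0.07801966] [-1.48415118 -8.23726328  6.90228345]
```

carry_out([
  {"travel": [0, 0.1, 0], "dr": [0, 0, 0], "hand": 0},
  {"travel": [0, 0.1, 0], "dr": [0, 0, 0], "hand": 0},
  {"travel": [0, 0.1, 0], "dr": [0, 0, 0], "hand": 0},
  {"travel": [0, 0.1, 0], "dr": [0, 0, 0], "hand": 0},
  {"travel": [0, 0.1, 0], "dr": [0, 0, 0], "hand": 0},
  {"travel": [0, 0.1, 0], "dr": [0, 0, 0], "hand": 0},
  {"travel": [0, 0, 0], "dr": [0, 0, 0], "hand": 0},
  {"travel": [0, 0, 0], "dr": [0, 0, 0], "hand": 0},
  {"travel": [0, 0, 0], "dr": [0, 0, 0], "hand": 0},
  {"travel": [0, 0, 0], "dr": [0, 0, 0], "hand": 0},
])

```text
time: 12.95
tool_pos: [0.5506, -0.0191, 0.078]
tcp_rot: [-179.9, 0.2, 173.5]
ft_force: [-0.0, -4.6, 7.4]
width: -0.0002
grip_force: 4.2
```

```bash
python3 d.py
```

```text
[323.         203.         272.         320.20512821 199.35897436] [328.         201.         168.         325.97297297 197.21621622]
px/mm [ 0.56168419 -0.20566738] shift mm 10.286540074847062
[ 0.55063481 -0.01911394  0.07800068] [-0.1116211  -4.51374832  7.22902244]
```

carry_out([
  {"travel": [0, 0, -0.3], "dr": [0, 0, 0], "hand": 0},
  {"travel": [0, 0, -0.3], "dr": [0, 0, 0], "hand": 0},
  {"travel": [0, 0.2, 0], "dr": [0, 0, 0], "hand": 0},
  {"travel": [0, 0.3, 0], "dr": [0, 0, 0], "hand": 0},
  {"travel": [0, 0.3, 0], "dr": [0, 0, 0], "hand": 0},
  {"travel": [0, 0.3, 0], "dr": [0, 0, 0], "hand": 0},
  {"travel": [0, 0.3, 0], "dr": [0, 0, 0], "hand": 0},
  {"travel": [0, 0.3, 0], "dr": [0, 0, 0], "hand": 0},
  {"travel": [0, 0.2, 0], "dr": [0, 0, 0], "hand": 0},
  {"travel": [0, 0, 0], "dr": [0, 0, 0], "hand": 0},
])

```text
time: 14.25
tool_pos: [0.5518, 0.0003, 0.0828]
tcp_rot: [-180.0, 0.0, 173.5]
ft_force: [-0.4, -4.2, -0.1]
width: 0.0
grip_force: 2.0
```

```bash
python3 d.py
```

```text
[323.         203.         272.         320.20512821 199.35897436] [339.         197.         181.         336.92105263 193.31578947]
px/mm [ 0.56168419 -0.20566738] shift mm 29.715782796706712
[5.51799920e-01 3.68376015e-04 8.27817330e-02] [-0.62737721 -4.56669578 -0.58645788]
```

carry_out([
  {"travel": [0, 0.2, 0], "dr": [0, 0, 0], "hand": 0},
  {"travel": [0, 0.2, 0], "dr": [0, 0, 0], "hand": 0},
  {"travel": [0, 0.2, 0], "dr": [0, 0, 0], "hand": 0},
  {"travel": [0, 0.1, 0], "dr": [0, 0, 0], "hand": 0},
  {"travel": [0, 0.05, 0], "dr": [0, 0, 0], "hand": 0},
  {"travel": [0, 0.05, 0], "dr": [0, 0, 0], "hand": 0},
  {"travel": [0, 0.05, 0], "dr": [0, 0, 0], "hand": 0},
  {"travel": [0, 0.05, 0], "dr": [0, 0, 0], "hand": 0},
  {"travel": [0, 0, 0], "dr": [0, 0, 0], "hand": 0},
  {"travel": [0, 0, 0], "dr": [0, 0, 0], "hand": 0},
])

```text
time: 15.55
tool_pos: [0.5528, 0.0097, 0.0828]
tcp_rot: [-180.0, -0.0, 173.5]
ft_force: [-1.2, -2.8, 1.0]
width: -0.0001
grip_force: 1.2
```

```bash
python3 d.py
```

```text
[323.         203.         272.         320.20512821 199.35897436] [344.         195.         178.         341.92105263 191.31578947]
px/mm [ 0.56168419 -0.20566738] shift mm 38.714837823941906
[0.55275853 0.0097255  0.08279825] [-0.25601052 -2.43708927  0.98674835]
```

carry_out([
  {"travel": [0, 0.05, 0], "dr": [0, 0, 0], "hand": 0},
  {"travel": [0, 0.05, 0], "dr": [0, 0, 0], "hand": 0},
  {"travel": [0, 0, 0], "dr": [0, 0, 0], "hand": 0},
  {"travel": [0, 0, 0], "dr": [0, 0, 0], "hand": 0},
  {"travel": [0, 0, 0], "dr": [0, 0, 0], "hand": 0},
  {"travel": [0, 0, 0], "dr": [0, 0, 0], "hand": 0},
  {"travel": [0, 0, 0], "dr": [0, 0, 0], "hand": 0},
  {"travel": [0, 0, 0], "dr": [0, 0, 0], "hand": 0},
  {"travel": [0, 0, 0], "dr": [0, 0, 0], "hand": 0},
  {"travel": [0, 0, 0], "dr": [0, 0, 0], "hand": 0},
])

```text
time: 16.85
tool_pos: [0.5529, 0.0108, 0.0828]
tcp_rot: [180.0, 0.0, 173.5]
ft_force: [-0.2, -0.7, 0.3]
width: -0.0003
grip_force: 0.6
```

```bash
python3 d.py
python3 - <<'E'
from h import *
im,c=cam('wrist','wrist4.png')
s2=cv2.imread('pics/t.png')
o=np.zeros((400,800,3),np.uint8);o[:350,:400]=cv2.resize(im[120:400,120:440],(400,350));o[:280,400:]=cv2.resize(s2[140:252,230:390],(400,280),interpolation=cv2.INTER_CUBIC)
cv2.imwrite('pics/v4.png',o)
E
```

```text
[323.         203.         272.         320.20512821 199.35897436] [345.         195.         185.         342.12820513 191.07692308]
px/mm [ 0.56168419 -0.20566738] shift mm 39.17734974644322
[0.55288397 0.01075437 0.08277482] [-0.75874122 -0.55924267  0.42171505]
```

View pics/v4.png

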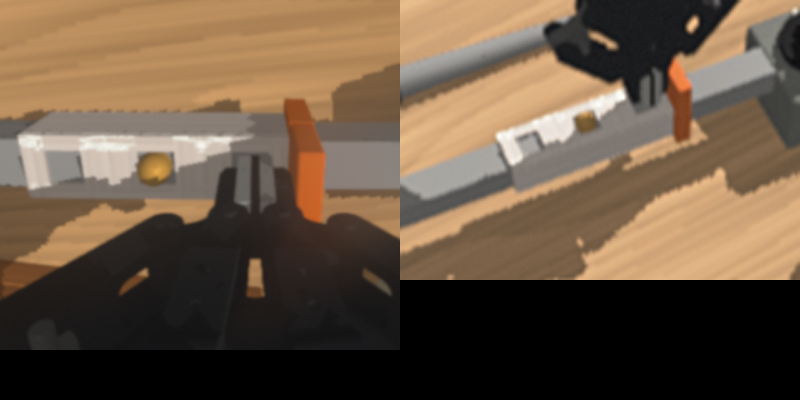

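The pin dome is up in the middle window, at (155,168) in the wrist crop and (586,121) in the scene crop. The push force has dropped to about zero, so the sleeve has clicked in. Next I back off, lift, and go over the dial.

carry_out([
  {"travel": [0, -0.2, 0], "dr": [0, 0, 0], "hand": 0},
  {"travel": [0, -0.2, 0], "dr": [0, 0, 0], "hand": 0},
  {"travel": [0, 0, -2], "dr": [0, 0, 0], "hand": 0},
  {"travel": [0, 0, -3], "dr": [0, 0, 0], "hand": 0},
  {"travel": [0, 0, -3], "dr": [0, 0, 0], "hand": 0},
  {"travel": [0, 1, -1], "dr": [0, 0, 0], "hand": 0},
  {"travel": [0, 2.5, 0], "dr": [0, 0, 0], "hand": 0.5},
  {"travel": [0, 2.5, 0], "dr": [0, 0, 0], "hand": 0.5},
  {"travel": [0, 2.5, 0], "dr": [0, 0, 0], "hand": 0.5},
  {"travel": [0, 2.5, 0], "dr": [0, 0, 0], "hand": 0.5},
])

```text
time: 18.2
tool_pos: [0.5645, 0.1175, 0.1717]
tcp_rot: [180.0, -0.1, 173.5]
ft_force: [0.5, 1.0, 0.6]
width: 0.0426
grip_force: 0.0
```

carry_out([
  {"travel": [0, 2, 0], "dr": [0, 0, 0], "hand": 0.5},
  {"travel": [0, 0.7, 0], "dr": [0, 0, 0], "hand": 0.5},
  {"travel": [0, 0, 0], "dr": [0, 0, 6], "hand": 0.5},
  {"travel": [0, 0, 0], "dr": [0, 0, 6], "hand": 0.5},
  {"travel": [0, 0, 0], "dr": [0, 0, 6], "hand": 0.5},
  {"travel": [0, 0, 0], "dr": [0, 0, 6], "hand": 0.5},
  {"travel": [0, 0, 0], "dr": [0, 0, 6], "hand": 0.5},
  {"travel": [0, 0, 0], "dr": [0, 0, 0], "hand": 0.5},
  {"travel": [0, 0, 0], "dr": [0, 0, 0], "hand": 0.5},
  {"travel": [0, 0, 0], "dr": [0, 0, 0], "hand": 0.5},
])

```text
time: 19.45
tool_pos: [0.5679, 0.1428, 0.1728]
tcp_rot: [-180.0, -0.0, 143.6]
ft_force: [0.5, -0.1, -0.3]
width: 0.0427
grip_force: 0.0
```

Run:
```python
from h import *
s=readout.sense();print(s['tool_pos'],s['joints'],s['width'])
im,c=cam('wrist','wrist5.png');s2,cs=cam('scene','scene5.png')
o=np.zeros((400,800,3),np.uint8);o[:350,:400]=cv2.resize(im[120:400,160:480],(400,350));o[:320,400:]=cv2.resize(s2[100:228,320:480],(400,320),interpolation=cv2.INTER_CUBIC)
cv2.imwrite('pics/v5.png',o)
D=np.array([.568,.143,.092]);print((proj(c,D)-[160,120])*1.25)
```

```text
[0.5678902  0.14280378 0.17275707] [ 2.65996855e+00  2.86962147e+01  8.02955394e+01 -1.23500039e-03
  7.10104290e+01 -5.09249211e+01] 0.04266663760086116
[204.6810194  115.91001103]
```

View pics/v5.png

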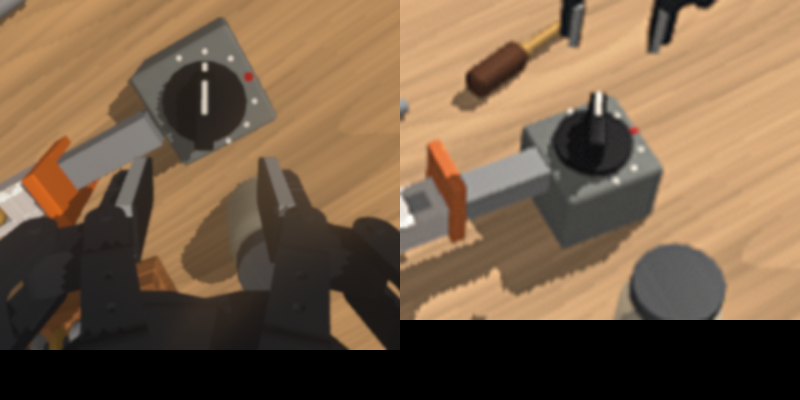

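The bar is upright in the wrist crop, with the pointer along x=205 and the bar centred near (205,110). The fingers sit symmetrically at x≈135 and 275, so they are lined up across it. Descend and grip.

carry_out([
  {"travel": [0, 0, 2], "dr": [0, 0, 0], "hand": 0.5},
  {"travel": [0, 0, 2], "dr": [0, 0, 0], "hand": 0.5},
  {"travel": [0, 0, 2], "dr": [0, 0, 0], "hand": 0.5},
  {"travel": [0, 0, 1.5], "dr": [0, 0, 0], "hand": 0.5},
  {"travel": [0, 0, 1], "dr": [0, 0, 0], "hand": 0.5},
  {"travel": [0, 0, 0.5], "dr": [0, 0, 0], "hand": 0.5},
  {"travel": [0, 0, 0], "dr": [0, 0, 0], "hand": 0.3},
  {"travel": [0, 0, 0], "dr": [0, 0, 0], "hand": 0},
  {"travel": [0, 0, 0], "dr": [0, 0, 0], "hand": 0},
  {"travel": [0, 0, 0], "dr": [0, 0, 0], "hand": 0},
], newtons=30)

```text
time: 20.8
tool_pos: [0.5678, 0.1424, 0.0834]
tcp_rot: [-180.0, 0.0, 143.5]
ft_force: [-3.4, -3.4, 4.7]
width: 0.0113
grip_force: 31.8
```

carry_out([
  {"travel": [0, 0, 0], "dr": [0, 0, 6], "hand": 0},
  {"travel": [0, 0, 0], "dr": [0, 0, 6], "hand": 0},
  {"travel": [0, 0, 0], "dr": [0, 0, 6], "hand": 0},
  {"travel": [0, 0, 0], "dr": [0, 0, 6], "hand": 0},
  {"travel": [0, 0, 0], "dr": [0, 0, 6], "hand": 0},
  {"travel": [0, 0, 0], "dr": [0, 0, 6], "hand": 0},
  {"travel": [0, 0, 0], "dr": [0, 0, 6], "hand": 0},
  {"travel": [0, 0, 0], "dr": [0, 0, 6], "hand": 0},
  {"travel": [0, 0, 0], "dr": [0, 0, 6], "hand": 0},
  {"travel": [0, 0, 0], "dr": [0, 0, 6], "hand": 0},
])

```text
time: 22.05
tool_pos: [0.5685, 0.1427, 0.0835]
tcp_rot: [179.9, 0.0, 83.3]
ft_force: [0.4, -2.3, 2.6]
width: 0.0113
grip_force: 31.5
```

carry_out([
  {"travel": [0, 0, 0], "dr": [0, 0, 0], "hand": 0},
  {"travel": [0, 0, 0], "dr": [0, 0, 0], "hand": 0},
  {"travel": [0, 0, 0], "dr": [0, 0, 0], "hand": 0},
  {"travel": [0, 0, 0], "dr": [0, 0, 0], "hand": 0.5},
  {"travel": [0, 0, 0], "dr": [0, 0, 0], "hand": 0.5},
  {"travel": [0, 0, 0], "dr": [0, 0, 0], "hand": 0.5},
  {"travel": [0, 0, 0], "dr": [0, 0, 0], "hand": 0.5},
  {"travel": [0, 0, -2], "dr": [0, 0, 0], "hand": 0.5},
  {"travel": [0, 0, -3], "dr": [0, 0, 0], "hand": 0.5},
  {"travel": [0, 0, -4], "dr": [0, 0, 0], "hand": 0.5},
])

```text
time: 23.3
tool_pos: [0.5674, 0.1429, 0.1731]
tcp_rot: [-179.9, 0.0, 83.5]
ft_force: [0.1, -0.4, -0.4]
width: 0.0428
grip_force: 0.0
```

Run:
```python
from h import *
s=readout.sense();print(s['tool_pos'],s['tcp_rot'],s['width'],s['ft_force'])
im,c=cam('wrist','wrist6.png');s2,cs=cam('scene','scene6.png')
o=np.zeros((500,800,3),np.uint8);o[:350,:400]=cv2.resize(im[60:340,160:480],(400,350));o[:400,400:]=cv2.resize(s2[100:260,280:440],(400,400),interpolation=cv2.INTER_CUBIC)
cv2.imwrite('pics/v6.png',o)
```

```text
[0.56741287 0.1428889  0.17309377] [-1.79894594e+02  1.17411953e-02  8.35335297e+01] 0.04283965106438357 [ 0.07171595 -0.42604759 -0.36392048]
```

View pics/v6.png

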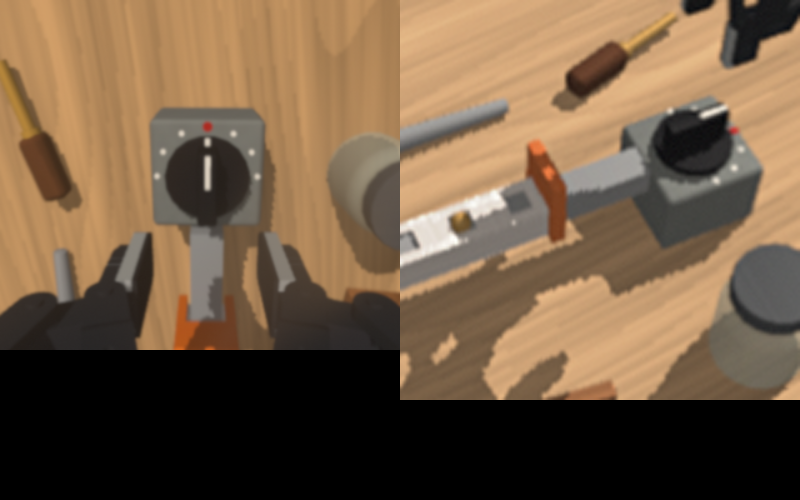

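The pointer line (207,170) lies straight at the red dot (207,127). The pin is up in the middle window at (460,220) in the scene crop. The gripper is open and clear, and the other objects look undisturbed.

```bash
python3 -c "
from rig import job
print(job.close_job())"
```

```text
the job is handed in; nothing more can be done
None
```

The sleeve is out one step with the pin clicked up in the next hole, the dial pointer is at the red mark, and the gripper is open and clear; I handed the job in at about 23 s of the 58 s allowed, and no verdict has come back.

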